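# Set the soap mould with a spacer and hold its block tight

## Task

Free the mould's sliding white block by turning the pink clamp knob about a quarter turn clockwise and leave it there. Then stand the turquoise spacer fully down in the gap between the block and the thin end stop (the only gap wide enough for it), and with the pink post press the block towards the thin stop so that block, spacer and stop sit flush; finish while still holding it there with a steady push of about 10 newtons. Leave the two bottles and the beaker as they are.

Things in the scene. Friction and masses are not known exactly. Their poses are not given: they have to be found in the camera images.
- mould: Fixed mould: grey floor plate 216 mm long (its y), 8 mm thick; rails, tops 28 mm above the bench, make a channel along its y, 62 mm wide (x -30 to +32 mm). Origin: on the bench under the channel's middle; z up. Along y: stop, gap, block, gap, stop; the stops are centred at y = +80 and -80 mm, and which end has the thin one varies.
- thin_stop: Fixed bright aluminium end stop, 60 mm across the channel, 16 mm thick along the channel (the mould's y), 32 mm high. Origin: centre of its underside, on the mould floor. Axes parallel to the mould's. The gap between it and the block is about 19 to 25 mm at the start.
- thick_stop: Fixed dark steel end stop, 60 mm across the channel, 44 mm thick along the channel, 32 mm high, at the other end of the channel. Origin: centre of its underside. The gap between it and the block is only about 5 to 11 mm at the start, too narrow for the spacer.
- block_grip (a point): Half-way up the pink post of the loose white block (0.25 to 0.4 kg). Block: 60 mm across the channel, 100 along it (its y), 32 high, flat on the mould floor. Post: on the middle of its top, 28 mm across by 22 along the channel, 40 high. This point is central, 20 mm above the block's top, 52 above its underside. Unclamped, it slides along the channel with a few newtons.
- cam (a joint): Angle of the clamp knob, rad: 0 to 0.2 at the start (clamped: the dark round cam squeezes the block's side); grows as the knob turns clockwise seen from above, end stop at 1.6. The block is free above about 0.6. It takes about 0.2 N m and stays where left.
- cam_grip (a point): Grip point of the pink clamp knob, on its vertical turning axis, 64 mm to the mould's +x from the channel's middle. Upright bar 46 mm long, 14 thick, 40 high, from 22 mm below to 18 mm above this point; under it the cam, a 56 mm disc. The bar's length is this point's x axis: along the mould's x at joint value 0, turning with the knob.
- spacer_center (a point): Centre of the turquoise spacer, a loose upright plate 50 mm wide (its x), 14 thick (its y), 76 high, 30 to 90 g. Starts in a grey stand, foot 6 mm above the bench between two ridges that reach 20 mm above the bench; lift it straight up. In the mould its y is parallel to the mould's y (either way round); standing on the floor its centre is 46 mm above the bench.
- pink_bottle: Bystander: pink bottle, 40 mm across, 100 mm high. Origin: centre of its underside.
- blue_bottle: Bystander: dark blue bottle, 42 mm across, 95 mm high. Origin: centre of its underside.
- beaker: Bystander: clear beaker, 90 mm across the rim, 115 mm high. Origin: centre of its underside.

How it is judged (in metres and radians):
On the way, in this order (a step that is already met when the one before it is completed fails the run):
1. the clamp knob is turned clockwise to above 1.0 rad (value of joint cam above 1 rad), for 0.2 s.
2. the spacer stands upright on the mould floor in the gap between block and thin stop (z of spacer_center in the frame of mould between 0.043 and 0.051 m and angle between spacer_center's own z axis and vertical below 0.08 rad and horizontal distance between spacer_center and thin_stop below 0.032 m and horizontal distance between spacer_center and block_grip below 0.073 m), for 0.2 s.
At the end, for the whole second after the job is handed in: Knob above 1 rad; spacer upright, square (0.08 rad), down on the floor (5 mm); block flat, square (0.06 rad), its centre under 74.8 mm from the thin stop's (72 when flush); fingers hold the block, block presses spacer and spacer stop with over 3 N each; fingers off the spacer (z of spacer_center in the frame of mould between 0.043 and 0.051 m and angle between spacer_center's own z axis and vertical below 0.08 rad and horizontal distance between spacer_center and thin_stop below 0.0185 m and horizontal distance between spacer_center and block_grip below 0.061 m and horizontal distance between block_grip and thin_stop below 0.0748 m and angle between the y axis of block_grip and the y axis of mould, either way round below 0.06 rad and angle between block_grip's own z axis and vertical below 0.05 rad and z of block_grip in the frame of mould below 0.063 m and angle between the y axis of spacer_center and the y axis of mould, either way round below 0.08 rad and value of joint cam above 1 rad and contact force between block and spacer above 3 N and contact force between spacer and thin_stop above 3 N and contact force between the fingers and block above 3 N and contact force between the fingers and spacer below 0.5 N); the arm keeps its last pose, push and grip.
It fails at once if the pink bottle is knocked over or shifted by more than 3 cm (distance of pink_bottle from where it was at the start of the episode above 0.03 m or angle between pink_bottle's own z axis and vertical above 0.3 rad).
It fails at once if the dark blue bottle is knocked over or shifted by more than 3 cm (distance of blue_bottle from where it was at the start of the episode above 0.03 m or angle between blue_bottle's own z axis and vertical above 0.3 rad).
It fails at once if the beaker is knocked over or shifted by more than 3 cm (distance of beaker from where it was at the start of the episode above 0.03 m or angle between beaker's own z axis and vertical above 0.3 rad).
It also fails if it takes over 61 s, if anything falls off the work surface, if the arm or the gripper's body presses on something with over 40 N, if the wrist force passes 120 N, or if a joint passes its speed limit or range.

## Robot

A 6-joint arm with a two-finger parallel gripper is mounted at the origin on the work surface. World frame = base frame: x ahead of the robot, y to its left, z up, the work surface at z = 0. Lengths are in mm, angles in degrees, forces in N, time in s.
With the tool pointing down it reaches from about 350 to 850 mm from the base axis. Payload 8.1 kg.
Tool frame: the origin (TCP) lies at the very end of the fingers, on their centre line; the grasp point (between the pads) lies 19 mm behind it; z points along the fingers, y is the line along which they close (so a half turn about z gives the same grasp; the last joint's range is limited). The gripper opens to 85 mm and grips with 20 to 120 N. Pads are 22 mm wide; open, the fingers measure 114 mm over their backs; the gripper's body (76 mm by 85 mm) begins 54 mm behind the grasp point. The pads swing forward as they close: fully open they stand 13 mm farther back than shut.
Start: joints at [-78.404, 7.471, 85.268, -0, 87.261, -4.893], TCP at [170.326, -575.321, 231.292] pointing down, gripper open.
Joint ranges: [-169.43, 169.43], [-51.17, 129.36], [1.28, 143.12], [-76.62, 256.62], [0, 156.53], [-152.29, 152.29]. Speed limits (degrees/s): [136.94, 136.94, 159.86, 180, 180, 180].

## Interface

Orientations are given as [roll, pitch, yaw] about the fixed x, y, z axes, in that order (R = Rz(yaw) Ry(pitch) Rx(roll)).
In Python, from bench import sense, eyes, job, models gives the robot as it stands. The module is installed in compiled form; this text tells all that it offers.
- The arm moves only by the tool apply_moves, never from a script. Its argument "rows" is a list of rows, each a list of 6 numbers: the shift along the tool's x, y, z in mm, then the turn, a rotation vector about the tool's x, y, z in rad. In form: [[dx, dy, dz, rx, ry, rz], ...]. A call has exactly 5 rows; each row shifts and turns the commanded pose from where the row before left it, along the tool's axes as they then stand; what a row does not reach is not made up. A row lasts 1/8 s, in which the tool goes at most 62.5 mm and 10.7 degrees, less where a joint would pass 70% of its speed; a pose out of reach is approached as far as the arm can. A call is refused whole if a number of a shift passes 62.5 or a number of a turn 0.188, either way. A call with a gripper value outside its range is refused whole. "fingers" is the finger opening in mm, from 0 to 85.4, set as the call begins (left out, the last holds). The fingers move at their own pace and stop on an object; "grip_force" is the grip in N (left out, the last holds). Time passes only in rows, so rows that do not move let the fingers close, or fill a call up. It gives the time, the measured TCP pose, the force, the opening and the grip force at its end, in the units of the state.
- sense(): the state, without advancing time (a new reading comes with each control period).
- eyes.snapshot(name): name is "side" or "top"; returns (picture, depth): 384x512x3 uint8, red, green, blue; 384x512 float32, mm along the optical axis (not along the pixel's ray), 0 where there is no reading.
- eyes.get_calibration(name): a dict with "intrinsics" (3x3 intrinsics, pixels), "R" (3x3) and "t" (3): a world point X has camera coordinates R X + t. Camera axes: x right, y down, z forward; pixel columns grow to the right and rows downward; lengths in mm; the calibration is good to about 2 mm. A picture is of the moment at which its call begins. get_calibration takes no time and is no camera call.
- job.hand_in(): hands the job in; it is judged then, once.
Trained networks look in the newest picture that a camera, given by its name, has taken for a name from the list of things; names that differ only in an ending like _2 or _b are one class to them, and where a whole thing is asked for, a point or a joint stands for the part that bears it (a point fixed in the world has none). Each returns a list of dicts, best first, with "confidence" (0 to 1); they miss things now and then, are a little off and sometimes report something else, mostly with a low value. They report only what shows in the picture. A call takes as long as a camera call.
- models.boxes_of(name, camera): "xyz" ([x, y, z] in mm, in world coordinates, good to about 4 mm: the middle of the surface that is visible of it).
- models.cut_out(name, camera): "pixels" (384x512 bool, what is visible of it).
- models.place_of(name, camera): "xyz" ([x, y, z] in mm, in world coordinates, good to about 4 mm: a listed point, or the origin of a listed thing).
The state is a dict: "time": time; "joint_pos": joint angles; "qd": joint speeds; "joint_efforts": joint torques, N m; "tool_pos": TCP position; "tcp_rot": TCP orientation; "ft_force": force on the tool from outside, world axes, zero at the start; "wrist_torque": the same for the moment, N m; "finger_gap": finger opening in mm; "grip_force": force on a finger pad.
Only numpy, scipy, OpenCV 4.12 (cv2) and the standard library are available. Lean on these libraries where they do the work, as an engineer would, in place of code of your own. Each camera call takes 0.05 s, during which the arm holds its last target. There are 200 camera calls.

## Working session

There is one attempt and no reset: what is moved stays moved. The work goes in short steps, Python scripts to look and compute and a tool call to move; the robot and the scene stay as the last step left them, time stands still between calls to the robot, and variables do not carry over. Pictures are saved under pics/ and viewed, at most 10 in all, crops included, and the job is handed in when it is done.

Besides the shell and the picture viewer there is one more tool, called as name([rows], argument=value, ...), one row to a line, values as JSON. apply_moves: Moves the arm, as the interface text tells. Its arguments: {"type":"object","properties":{"rows":{"type":"array"},"fingers":{"type":"number"},"grip_force":{"type":"number"}},"required":["rows"]}

```bash
mkdir -p pics; cat > h.py <<'E'
import numpy as np, cv2
from bench import sense, eyes, job, models
def snap(c,f=None):
    p,d=eyes.snapshot(c)
    if f: cv2.imwrite('pics/'+f,cv2.cvtColor(p,cv2.COLOR_RGB2BGR))
    return p,d
def pts(c,d,m):
    k=eyes.get_calibration(c);K=np.array(k['intrinsics']);R=np.array(k['R']);t=np.array(k['t']).ravel()
    v,u=np.nonzero(m&(d>0));z=d[v,u]
    X=np.c_[(u-K[0,2])/K[0,0]*z,(v-K[1,2])/K[1,1]*z,z]
    return (X-t)@R
E
python3 - <<'E'
from h import *
np.set_printoptions(precision=1,suppress=True)
for c in('top','side'):
    snap(c,c+'0.png')
    for n in 'mould thin_stop thick_stop block_grip cam_grip spacer_center pink_bottle blue_bottle beaker'.split():
        r=models.place_of(n,c)[:1]
        print(c,n,[(np.array(x['xyz']),round(x['confidence'],2)) for x in r])
print(sense())
E
```

```text
top mould [(array([528.1,  95.8,  -2.2]), 0.89)]
top thin_stop [(array([537.5,  15.7,  10. ]), 0.56)]
top thick_stop [(array([522.3, 168.9,   2.8]), 0.57)]
top block_grip [(array([531.6,  93. ,  62.6]), 0.77)]
top cam_grip [(array([589.9,  98.3,  51.3]), 0.55)]
top spacer_center []
top pink_bottle [(array([ 696.7, -345. ,   -0.3]), 0.67)]
top blue_bottle [(array([ 763.2, -109.8,   -0.2]), 0.48)]
top beaker [(array([612.2, 399.7,  -1. ]), 0.84)]
side mould [(array([530.4,  87.8,  -0.2]), 0.77)]
side thin_stop [(array([533.5,  10.3,  10.4]), 0.55)]
side thick_stop [(array([525.4, 172.8,   7.3]), 0.62)]
side block_grip [(array([528.6,  93.2,  60.9]), 0.61)]
side cam_grip [(array([594.3, 104.1,  53.2]), 0.61)]
side spacer_center [(array([ 483.5, -266. ,   45.6]), 0.95)]
side pink_bottle [(array([ 692.2, -343.5,    1.9]), 0.64)]
side blue_bottle [(array([ 763.4, -109.9,    0.7]), 0.73)]
side beaker [(array([607.7, 399.5,  -1.9]), 0.75)]
{'time': 1.0, 'joint_pos': array([-78.4,   7.5,  85.3,  -0. ,  87.3,  -4.9]), 'qd': array([-0. , -0. ,  0. ,  0.1,  0.1,  0.2]), 'joint_efforts': array([  0. , -56.9, -50.1,   0. ,   0. ,   0. ]), 'tool_pos': array([ 170.3, -575.3,  231.3]), 'tcp_rot': array([180. ,   0. ,  16.5]), 'ft_force': array([0.5, 0.1, 0. ]), 'wrist_torque': array([-0., -0., -0.]), 'grip_force': 0.0, 'finger_gap': 85.54807857459427}
```

View images.

View pics/top0.png

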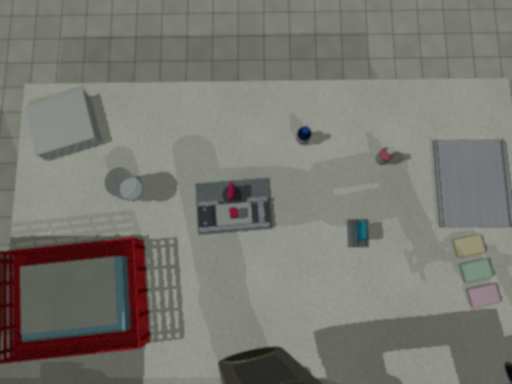

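View pics/side0.png

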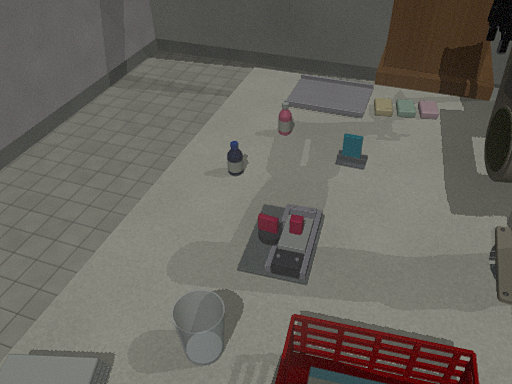

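```bash
python3 - <<'E'
from h import *
np.set_printoptions(precision=1,suppress=True)
for c in('top','side'):
    p,d=snap(c)
    P=pts(c,d,d>0)
    col=p[d>0]
    np.savez(c+'.npz',P=P,col=col,p=p,d=d)
    hsv=cv2.cvtColor(p,cv2.COLOR_RGB2HSV)[d>0].astype(int)
    pink=((hsv[:,0]>150)|(hsv[:,0]<3))&(hsv[:,1]>70)&(hsv[:,2]>90)
    turq=(abs(hsv[:,0]-88)<10)&(hsv[:,1]>80)
    for n,m in(('post',pink&(abs(P[:,0]-530)<30)&(abs(P[:,1]-93)<40)&(P[:,2]>76)),
      ('cam',pink&(P[:,0]>562)&(P[:,0]<640)&(abs(P[:,1]-100)<45)&(P[:,2]>60)),
      ('spacertop',turq&(P[:,2]>76)&(P[:,2]<92)),('spacer',turq)):
        q=P[m]
        if len(q)<5: print(c,n,len(q));continue
        r=cv2.minAreaRect(q[:,:2].astype(np.float32))
        print(c,n,len(q),np.median(q,0),q[:,2].max(),np.round(r[0],1),np.round(r[1],1),round(r[2],1),np.round(cv2.boxPoints(r),0).tolist())
E
```

```text
top post 62 [530.9  90.8  79.9] 85.44601202924534 [530.8  91.7] [24.8 20.5] 13.3 [[516.0, 99.0], [521.0, 79.0], [545.0, 85.0], [541.0, 104.0]]
top cam 72 [594.7  99.6  69.4] 76.26613932725431 [595.2  99.1] [13.  41.4] 84.2 [[574.0, 95.0], [615.0, 90.0], [616.0, 103.0], [575.0, 108.0]]
top spacertop 100 [ 480.4 -262.6   81.2] 87.30750014544469 [ 479.3 -262.4] [14.  49.1] 88.3 [[455.0, -269.0], [504.0, -270.0], [504.0, -256.0], [455.0, -255.0]]
top spacer 1317 [280.5 399.8  58.7] 310.59714406109475 [351.8  73. ] [1158.1  345.9] 88.4 [[163.0, -501.0], [508.0, -511.0], [541.0, 647.0], [195.0, 657.0]]
side post 97 [529.2  93.9  80. ] 83.24491710727847 [529.4  92.2] [25.4 24.1] 1.5 [[516.0, 104.0], [517.0, 80.0], [542.0, 80.0], [542.0, 105.0]]
side cam 137 [592.  102.8  68.9] 72.64914813067382 [592.6  98.8] [16.1 44.7] 86.6 [[570.0, 92.0], [614.0, 89.0], [615.0, 105.0], [571.0, 108.0]]
side spacertop 82 [ 479.9 -260.4   82. ] 86.5705260836766 [ 478.6 -262.9] [18.2 49. ] 88.2 [[454.0, -271.0], [503.0, -273.0], [503.0, -255.0], [454.0, -253.0]]
side spacer 903 [ 400.2 -252.5   60.7] 377.2116660214376 [ 377.8 -123.7] [1075.6  327.2] 80.4 [[127.0, -627.0], [450.0, -681.0], [629.0, 379.0], [306.0, 434.0]]
```

Top view: the mould is at px (195–270, 180–232), with the dark thick stop on the left (+y) and the bright thin stop on the right (−y). The knob is at (232,190), the post at (234,212) and the spacer at (362,230). The side view agrees. Next I refine the mould yaw from the saved clouds, without new pictures.

```bash
python3 - <<'E'
from h import *
np.set_printoptions(precision=1,suppress=True)
for c in('top','side'):
    z=np.load(c+'.npz');P=z['P']
    m=(P[:,2]>4)&(P[:,2]<60)&(abs(P[:,0]-560)<130)&(abs(P[:,1]-93)<150)
    q=P[m]; r=cv2.minAreaRect(q[:,:2].astype(np.float32)); print(c,'plate',len(q),r,np.round(cv2.boxPoints(r)).tolist())
    # block/stop tops: z 36..46 in channel
    a=P[(P[:,2]>36)&(P[:,2]<46)&(abs(P[:,0]-529)<38)&(abs(P[:,1]-93)<110)]
    r=cv2.minAreaRect(a[:,:2].astype(np.float32)); print('tops',len(a),r)
    s=a[abs(a[:,0]-529)<20]; print(np.histogram(s[:,1],np.arange(-10,200,4))[0])
    # column profile
    b=P[(abs(P[:,0]-529)<20)&(P[:,1]>0)&(P[:,1]<60)]; o=np.argsort(b[:,1])
    for y in range(0,60,4):
        g=b[(b[:,1]>=y)&(b[:,1]<y+4)]; print(y, len(g), np.percentile(g[:,2],[10,50,90]) if len(g) else '')
E
```

```text
top plate 3822 ((560.5838623046875, 91.7998046875), (297.1332702636719, 259.5118103027344), 89.64404296875) [[430.0, -56.0], [689.0, -58.0], [691.0, 240.0], [432.0, 241.0]]
tops 985 ((530.3884887695312, 101.72991943359375), (60.48666000366211, 189.87518310546875), 4.202621936798096)
[ 0  0  0  2 12 24 12 15  6  0  0  0  2 17 10 25 13 25 14 13 22 13 25  3
  2  6  3  6  4 18 19 13 25 11 22 17 13 25  0  0  9 11 27 12 22 15 15 23
 13 20 16 13]
0 14 [ 5.4  8.1 12.5]
4 22 [ 7.7 33.5 40.5]
8 18 [35.6 39.7 44. ]
12 14 [37.5 39.1 44.3]
16 28 [36.8 40.8 43.3]
20 15 [ 4.4 39.  40.1]
24 15 [ 6.2  8.3 10.2]
28 25 [3.1 7.4 9.6]
32 14 [ 4.9  7.8 12.3]
36 27 [ 5.4  8.8 10.1]
40 13 [ 6.8  9.4 41.1]
44 28 [35.8 39.3 43. ]
48 14 [37.2 40.6 46.3]
52 14 [36.5 40.1 41.2]
56 28 [36.1 39.  43.3]
side plate 4599 ((560.115478515625, 94.32476806640625), (292.62591552734375, 243.4476318359375), 88.86015319824219) [[436.0, -50.0], [679.0, -54.0], [685.0, 238.0], [441.0, 243.0]]
tops 1330 ((528.4060668945312, 100.67990112304688), (60.2608528137207, 193.69485473632812), 4.156834125518799)
[ 0  0  0  3 17 18 30 24  8  0  0  0  3  7  8  8  9  6  5  6  5  3  5  5
  7  8  9 23 25 25 31 17 27 25 27 22 22 42 10  1 14 27 27 29 25 25 29 32
 26 30 34 29]
0 1 [38.9 38.9 38.9]
4 10 [39.4 40.7 42. ]
8 16 [38.6 40.4 41.8]
12 22 [39.9 41.8 44.2]
16 62 [23.  34.4 41.5]
20 65 [24.9 34.5 40.9]
24 3 [28.6 29.4 32.8]
28 0 
32 0 
36 1 [38.7 38.7 38.7]
40 5 [39.6 40.1 41.2]
44 10 [39.1 40.7 41.8]
48 7 [39.9 41.  41.5]
52 6 [39.4 40.9 42. ]
56 10 [39.5 40.7 42.6]
```

apply_moves([
  [0,0,-10,0,0,-0.187],
  [0,0,0,0,0,-0.187],
  [0,0,0,0,0,-0.187],
  [0,0,0,0,0,-0.187],
  [0,0,0,0,0,-0.187],
], fingers=60, grip_force=50)

```text
time: 1.72
tool_pos: [170.3, -575.3, 241.3]
tcp_rot: [-180.0, -0.0, 70.4]
ft_force: [0.1, 0.3, -0.1]
finger_gap: 60.0
grip_force: 0.0
```

```bash
cat >> h.py <<'E'
from scipy.spatial.transform import Rotation as Ro
def plan(tgt,yaw,n):
    """rows to TCP tgt (mm), tool down with yaw (deg), n rows; shift before turn"""
    s=sense();p=np.array(s['tool_pos']);R=Ro.from_euler('xyz',s['tcp_rot'],degrees=True)
    G=Ro.from_euler('xyz',[180,0,yaw],degrees=True)
    full=(R.inv()*G).as_rotvec();d=(np.array(tgt)-p)/n
    for i in range(n):
        a=R*Ro.from_rotvec(full*i/n)
        print([round(float(x),1) for x in a.inv().apply(d)]+[round(float(x),3) for x in full/n],',')
E
python3 -c "
from h import *
plan([593.8,99,150],175.5,15)"
```

```text
[51.8, 11.5, 6.1, 0.0, -0.0, -0.122] ,
[50.0, 17.8, 6.1, 0.0, -0.0, -0.122] ,
[47.5, 23.7, 6.1, 0.0, -0.0, -0.122] ,
[44.2, 29.3, 6.1, 0.0, -0.0, -0.122] ,
[40.3, 34.5, 6.1, 0.0, -0.0, -0.122] ,
[35.8, 39.2, 6.1, 0.0, -0.0, -0.122] ,
[30.8, 43.3, 6.1, 0.0, -0.0, -0.122] ,
[25.3, 46.7, 6.1, 0.0, -0.0, -0.122] ,
[19.4, 49.4, 6.1, 0.0, -0.0, -0.122] ,
[13.2, 51.4, 6.1, 0.0, -0.0, -0.122] ,
[6.8, 52.6, 6.1, 0.0, -0.0, -0.122] ,
[0.4, 53.1, 6.1, 0.0, -0.0, -0.122] ,
[-6.1, 52.7, 6.1, 0.0, -0.0, -0.122] ,
[-12.5, 51.6, 6.1, 0.0, -0.0, -0.122] ,
[-18.7, 49.7, 6.1, 0.0, -0.0, -0.122] ,
```

apply_moves([
  [51.8,11.5,6,0,0,-0.122],
  [50,17.8,6,0,0,-0.122],
  [47.5,23.7,6,0,0,-0.122],
  [44.2,29.3,6,0,0,-0.122],
  [40.3,34.5,6,0,0,-0.122],
])

```text
time: 2.35
tool_pos: [313.6, -350.2, 211.3]
tcp_rot: [180.0, 0.0, 105.2]
ft_force: [0.8, -0.4, 0.8]
finger_gap: 60.3
grip_force: 0.0
```

apply_moves([
  [35.8,39.2,6,0,0,-0.122],
  [30.8,43.3,6,0,0,-0.122],
  [25.3,46.7,6,0,0,-0.122],
  [19.4,49.4,6,0,0,-0.122],
  [13.2,51.4,6,0,0,-0.122],
])

```text
time: 2.98
tool_pos: [456.7, -126.4, 181.5]
tcp_rot: [180.0, 0.1, 140.2]
ft_force: [0.4, -0.9, -0.6]
finger_gap: 60.1
grip_force: 0.0
```

apply_moves([
  [6.8,52.6,6,0,0,-0.122],
  [0.4,53.1,6,0,0,-0.122],
  [-6.1,52.7,6,0,0,-0.122],
  [-12.5,51.6,6,0,0,-0.122],
  [-18.7,49.7,6,0,0,-0.122],
])

```text
time: 3.6
tool_pos: [600.0, 97.2, 151.2]
tcp_rot: [-180.0, 0.0, 175.2]
ft_force: [1.3, -0.9, 0.7]
finger_gap: 60.3
grip_force: 0.0
```

```bash
python3 -c "
from h import *
plan([593.8,99,38],175.5,4)"
```

```text
[1.6, 0.3, 28.3, -0.0, 0.0, -0.002] ,
[1.6, 0.3, 28.3, -0.0, 0.0, -0.002] ,
[1.6, 0.3, 28.3, -0.0, 0.0, -0.002] ,
[1.6, 0.3, 28.3, -0.0, 0.0, -0.002] ,
```

apply_moves([
  [1.6,0.3,30,0,0,-0.002],
  [1.6,0.3,30,0,0,-0.002],
  [1.6,0.3,30,0,0,0],
  [1.6,0.3,23,0,0,0],
  [0,0,0,0,0,0],
])

```text
time: 4.22
tool_pos: [590.7, 97.2, 35.9]
tcp_rot: [-180.0, -0.3, 175.1]
ft_force: [-0.5, 0.4, 0.4]
finger_gap: 59.2
grip_force: 0.0
```

apply_moves([
  [0,0,0,0,0,0],
  [0,0,0,0,0,0],
  [0,0,0,0,0,0],
  [0,0,0,0,0,0],
  [0,0,0,0,0,0],
], fingers=0, grip_force=40)

```text
time: 4.85
tool_pos: [594.3, 98.6, 40.2]
tcp_rot: [179.9, 0.2, 175.1]
ft_force: [0.6, 6.2, 2.7]
finger_gap: 13.4
grip_force: 40.3
```

apply_moves([
  [0,0,0,0,0,0.13],
  [0,0,0,0,0,0.13],
  [0,0,0,0,0,0.13],
  [0,0,0,0,0,0.13],
  [0,0,0,0,0,0.13],
])

```text
time: 5.48
tool_pos: [594.0, 98.2, 40.2]
tcp_rot: [179.8, 0.1, 137.7]
ft_force: [-0.9, 4.6, 4.3]
finger_gap: 13.4
grip_force: 40.6
```

apply_moves([
  [0,0,0,0,0,0.13],
  [0,0,0,0,0,0.13],
  [0,0,0,0,0,0.13],
  [0,0,0,0,0,0.13],
  [0,0,0,0,0,0.13],
])

```text
time: 6.1
tool_pos: [593.6, 98.0, 40.1]
tcp_rot: [179.9, -0.0, 100.4]
ft_force: [-3.0, 3.6, 6.3]
finger_gap: 13.3
grip_force: 40.8
```

apply_moves([
  [0,0,0,0,0,0],
  [0,0,0,0,0,0],
  [0,0,0,0,0,0],
  [0,0,0,0,0,0],
  [0,0,0,0,0,0],
])

```text
time: 6.72
tool_pos: [593.6, 98.0, 40.1]
tcp_rot: [179.9, -0.0, 100.7]
ft_force: [-2.5, 3.2, 5.8]
finger_gap: 13.4
grip_force: 40.8
```

apply_moves([
  [0,0,0,0,0,0],
  [0,0,0,0,0,0],
  [0,0,-30,0,0,0],
  [0,0,-40,0,0,0],
  [0,0,-20,0,0,0],
], fingers=50)

```text
time: 7.35
tool_pos: [594.2, 97.2, 130.9]
tcp_rot: [179.8, 0.0, 100.6]
ft_force: [0.6, -0.7, 0.1]
finger_gap: 49.7
grip_force: 0.0
```

```bash
python3 -c "
from h import *
print(sense()['tool_pos'])
plan([530,92,125],94.2,3)"
```

```text
[594.18154372  97.19669807 130.92428958]
[2.3, -21.4, 1.9, 0.001, 0.0, 0.038] ,
[1.4, -21.4, 1.9, 0.001, 0.0, 0.038] ,
[0.6, -21.5, 1.9, 0.001, 0.0, 0.038] ,
```

apply_moves([
  [2.3,-21.4,0,0,0,0.038],
  [1.4,-21.4,0,0,0,0.038],
  [0.6,-21.5,0,0,0,0.038],
  [0,0,20,0,0,0],
  [0,0,20,0,0,0],
])

```text
time: 7.98
tool_pos: [528.4, 91.9, 87.7]
tcp_rot: [180.0, 0.0, 94.1]
ft_force: [-1.2, 0.5, -0.5]
finger_gap: 50.1
grip_force: 0.0
```

apply_moves([
  [0,0,20,0,0,0],
  [0,0,20,0,0,0],
  [0,0,0,0,0,0],
  [0,0,0,0,0,0],
  [0,0,0,0,0,0],
])

```text
time: 8.6
tool_pos: [529.4, 92.1, 49.4]
tcp_rot: [179.9, -0.0, 94.1]
ft_force: [-0.7, -0.7, -0.0]
finger_gap: 49.8
grip_force: 0.0
```

apply_moves([
  [0,0,0,0,0,0],
  [0,0,0,0,0,0],
  [0,0,0,0,0,0],
  [0,0,0,0,0,0],
  [0,0,0,0,0,0],
], fingers=10, grip_force=40)

```text
time: 9.22
tool_pos: [529.8, 92.1, 49.3]
tcp_rot: [179.8, -0.0, 94.1]
ft_force: [5.7, 0.2, 3.4]
finger_gap: 27.6
grip_force: 45.4
```

apply_moves([
  [1.5,0,0,0,0,0],
  [1.5,0,0,0,0,0],
  [1.5,0,0,0,0,0],
  [1,0,0,0,0,0],
  [0,0,0,0,0,0],
])

```text
time: 9.85
tool_pos: [529.5, 96.5, 49.3]
tcp_rot: [179.9, 0.1, 94.1]
ft_force: [5.8, -5.7, 4.0]
finger_gap: 27.4
grip_force: 45.6
```

apply_moves([
  [1,0,0,0,0,0],
  [1,0,0,0,0,0],
  [0,0,0,0,0,0],
  [0,0,0,0,0,0],
  [0,0,0,0,0,0],
])

```text
time: 10.48
tool_pos: [529.3, 98.4, 49.3]
tcp_rot: [179.9, 0.1, 94.1]
ft_force: [5.1, -5.0, 5.4]
finger_gap: 27.6
grip_force: 45.6
```

apply_moves([
  [1,0,0,0,0,0],
  [1,0,0,0,0,0],
  [0,0,0,0,0,0],
  [0,0,0,0,0,0],
  [0,0,0,0,0,0],
])

```text
time: 11.1
tool_pos: [529.2, 100.5, 49.3]
tcp_rot: [179.9, 0.1, 94.1]
ft_force: [4.8, -5.3, 5.0]
finger_gap: 27.5
grip_force: 45.6
```

apply_moves([
  [1,0,0,0,0,0],
  [1,0,0,0,0,0],
  [0,0,0,0,0,0],
  [0,0,0,0,0,0],
  [0,0,0,0,0,0],
])

```text
time: 11.72
tool_pos: [529.1, 102.1, 49.3]
tcp_rot: [179.9, 0.1, 94.1]
ft_force: [5.1, -7.3, 5.1]
finger_gap: 27.7
grip_force: 45.6
```

apply_moves([
  [1,0,0,0,0,0],
  [0.5,0,0,0,0,0],
  [0,0,0,0,0,0],
  [0,0,0,0,0,0],
  [0,0,0,0,0,0],
])

```text
time: 12.35
tool_pos: [529.1, 102.1, 49.4]
tcp_rot: [179.9, 0.3, 94.1]
ft_force: [4.5, -13.8, 5.9]
finger_gap: 27.4
grip_force: 45.7
```

apply_moves([
  [-1.5,0,0,0,0,0],
  [0,0,0,0,0,0],
  [0,0,0,0,0,0],
  [0,0,-40,0,0,0],
  [0,0,-60,0,0,0],
], fingers=50)

```text
time: 12.98
tool_pos: [525.3, 103.6, 146.6]
tcp_rot: [-179.6, -0.0, 94.1]
ft_force: [0.6, 0.2, 0.2]
finger_gap: 50.1
grip_force: 0.0
```

```bash
python3 -c "
from h import *
print(sense()['tool_pos'])
plan([479.4,-262.5,150],-1.7,10)"
```

```text
[525.25837871 103.60201833 146.60726217]
[-36.2, -7.2, -0.3, -0.0, 0.001, 0.167] ,
[-36.9, -1.1, -0.3, -0.0, 0.001, 0.167] ,
[-36.5, 5.1, -0.3, -0.0, 0.001, 0.167] ,
[-35.2, 11.1, -0.3, -0.0, 0.001, 0.167] ,
[-32.9, 16.8, -0.4, -0.0, 0.001, 0.167] ,
[-29.6, 22.0, -0.4, -0.0, 0.001, 0.167] ,
[-25.5, 26.6, -0.4, -0.0, 0.001, 0.167] ,
[-20.7, 30.5, -0.4, -0.0, 0.001, 0.167] ,
[-15.4, 33.5, -0.4, -0.0, 0.001, 0.167] ,
[-9.6, 35.6, -0.4, -0.0, 0.001, 0.167] ,
```

apply_moves([
  [-36.2,-7.2,0,0,0,0.167],
  [-36.9,-1.1,0,0,0,0.167],
  [-36.5,5.1,0,0,0,0.167],
  [-35.2,11.1,0,0,0,0.167],
  [-32.9,16.8,0,0,0,0.167],
])

```text
time: 13.6
tool_pos: [504.4, -80.3, 148.1]
tcp_rot: [-180.0, 0.0, 46.0]
ft_force: [0.7, -0.1, -0.7]
finger_gap: 50.0
grip_force: 0.0
```

apply_moves([
  [-29.6,22,0,0,0,0.167],
  [-25.5,26.6,0,0,0,0.167],
  [-20.7,30.5,0,0,0,0.167],
  [-15.4,33.5,0,0,0,0.167],
  [-9.6,35.6,0,0,0,0.167],
])

```text
time: 14.22
tool_pos: [481.8, -263.2, 148.0]
tcp_rot: [-180.0, 0.0, -1.9]
ft_force: [0.1, -1.3, 0.7]
finger_gap: 50.0
grip_force: 0.0
```

apply_moves([
  [0,0,0,0,0,0],
  [0,0,0,0,0,0],
  [0,0,0,0,0,0],
  [0,0,0,0,0,0],
  [0,0,0,0,0,0],
])

```text
time: 14.85
tool_pos: [482.4, -262.0, 148.4]
tcp_rot: [180.0, -0.0, -1.5]
ft_force: [-0.3, 0.1, -0.7]
finger_gap: 50.3
grip_force: 0.0
```

```bash
python3 -c "
from h import *
print(sense()['tool_pos'])
plan([479.4,-262.5,48],-1.7,5)"
```

```text
[ 482.41069801 -262.03712706  148.38440825]
[-0.6, 0.1, 20.1, 0.0, -0.0, 0.001] ,
[-0.6, 0.1, 20.1, 0.0, -0.0, 0.001] ,
[-0.6, 0.1, 20.1, 0.0, -0.0, 0.001] ,
[-0.6, 0.1, 20.1, 0.0, -0.0, 0.001] ,
[-0.6, 0.1, 20.1, 0.0, -0.0, 0.001] ,
```

apply_moves([
  [-0.6,0,20,0,0,0],
  [-0.6,0,20,0,0,0],
  [-0.6,0,20,0,0,0],
  [-0.5,0,20,0,0,0],
  [0,0,20,0,0,0],
])

```text
time: 15.48
tool_pos: [479.0, -261.9, 46.0]
tcp_rot: [-179.9, 0.1, -1.6]
ft_force: [-0.2, 0.1, 0.5]
finger_gap: 50.0
grip_force: 0.0
```

apply_moves([
  [0,0,0,0,0,0],
  [0,0,0,0,0,0],
  [0,0,0,0,0,0],
  [0,0,0,0,0,0],
  [0,0,0,0,0,0],
], fingers=5, grip_force=25)

```text
time: 16.1
tool_pos: [480.2, -262.6, 48.8]
tcp_rot: [180.0, -0.0, -1.6]
ft_force: [-0.4, 0.0, -0.8]
finger_gap: 13.4
grip_force: 31.1
```

apply_moves([
  [0,0,0,0,0,0],
  [0,0,0,0,0,0],
  [0,0,0,0,0,0],
  [0,0,0,0,0,0],
  [0,0,0,0,0,0],
])

```text
time: 16.73
tool_pos: [480.0, -262.6, 48.4]
tcp_rot: [180.0, -0.0, -1.6]
ft_force: [1.2, -0.7, 0.0]
finger_gap: 13.4
grip_force: 31.1
```

apply_moves([
  [0,0,-10,0,0,0],
  [0,0,-20,0,0,0],
  [0,0,-25,0,0,0],
  [0,0,-25,0,0,0],
  [0,0,-20,0,0,0],
], grip_force=35)

```text
time: 17.35
tool_pos: [480.2, -262.4, 150.1]
tcp_rot: [180.0, -0.1, -1.6]
ft_force: [0.4, 0.1, -0.5]
finger_gap: 13.8
grip_force: 35.0
```

```bash
python3 -c "
from h import *
print(sense()['tool_pos'])
plan([534.2,37,150],4.2,10)"
```

```text
[ 480.19211012 -262.40348666  150.05600906]
[4.6, -30.1, 0.0, 0.0, -0.0, -0.01] ,
[4.9, -30.0, 0.0, 0.0, -0.0, -0.01] ,
[5.2, -30.0, 0.0, 0.0, -0.0, -0.01] ,
[5.5, -29.9, 0.0, 0.0, -0.0, -0.01] ,
[5.8, -29.9, 0.0, 0.0, -0.0, -0.01] ,
[6.1, -29.8, 0.0, 0.0, -0.0, -0.01] ,
[6.4, -29.7, 0.0, 0.0, -0.0, -0.01] ,
[6.7, -29.7, 0.0, 0.0, -0.0, -0.01] ,
[7.0, -29.6, 0.0, 0.0, -0.0, -0.01] ,
[7.3, -29.5, 0.0, 0.0, -0.0, -0.01] ,
```

apply_moves([
  [4.6,-30.1,0,0,0,-0.01],
  [4.9,-30,0,0,0,-0.01],
  [5.2,-30,0,0,0,-0.01],
  [5.5,-29.9,0,0,0,-0.01],
  [5.8,-29.9,0,0,0,-0.01],
])

```text
time: 17.98
tool_pos: [507.0, -111.6, 148.7]
tcp_rot: [-180.0, 0.0, 1.3]
ft_force: [0.1, 0.6, -0.7]
finger_gap: 13.4
grip_force: 35.0
```

apply_moves([
  [6.1,-29.8,0,0,0,-0.01],
  [6.4,-29.7,0,0,0,-0.01],
  [6.7,-29.7,0,0,0,-0.01],
  [7,-29.6,0,0,0,-0.01],
  [7.3,-29.5,0,0,0,-0.01],
])

```text
time: 18.6
tool_pos: [534.1, 38.0, 148.7]
tcp_rot: [-180.0, 0.0, 4.2]
ft_force: [0.1, 0.1, 0.0]
finger_gap: 13.8
grip_force: 35.0
```

apply_moves([
  [0,0,10,0,0,0],
  [0,0,10,0,0,0],
  [0,0,10,0,0,0],
  [0,0,0,0,0,0],
  [0,0,0,0,0,0],
])

```text
time: 19.23
tool_pos: [534.1, 36.4, 118.4]
tcp_rot: [-180.0, 0.0, 4.1]
ft_force: [0.2, 0.7, -1.0]
finger_gap: 13.8
grip_force: 35.0
```

```bash
python3 - <<'E'
from h import *
np.set_printoptions(precision=1,suppress=True)
print(sense()['tool_pos'],sense()['tcp_rot'])
for c in('top','side'):
    p,d=snap(c,c+'1.png'); P=pts(c,d,d>0)
    hsv=cv2.cvtColor(p,cv2.COLOR_RGB2HSV)[d>0].astype(int)
    t=(abs(hsv[:,0]-88)<10)&(hsv[:,1]>80)&(abs(P[:,0]-534)<60)&(abs(P[:,1]-37)<50)&(P[:,2]>40)
    if t.sum(): print(c,'spacer',t.sum(),P[t].min(0),P[t].max(0),np.median(P[t],0))
    a=P[(P[:,2]>36)&(P[:,2]<46)&(abs(P[:,0]-532)<20)&(abs(P[:,1]-30)<40)]
    print(np.histogram(a[:,1],np.arange(-10,80,3))[0])
p,_=0,0
im=cv2.imread('pics/side1.png')[180:290,220:340]; cv2.imwrite('pics/side1c.png',cv2.resize(im,None,fx=5,fy=5,interpolation=2))
E
```

```text
[534.1  36.4 118.4] [-180.     0.     4.1]
top spacer 19 [497.4  28.1  92. ] [510.1  40.3 265.3] [509.2  34.7 139.1]
[ 0  0  0  0  0  6 11  7  5  6  0  0  0  0  0  0  0  0  0  0  0  4  8  8
  5  7  0  0  0]
side spacer 444 [507.4  27.   77.2] [556.9  86.4 187.7] [524.6  42.2 109.2]
[ 0  0  0  0  1  8 14 16 15 23 17  4  0  0  0  0  0  0  0  0  4  7  2  7
  5  2  1  0  0]
```

View pics/side1c.png

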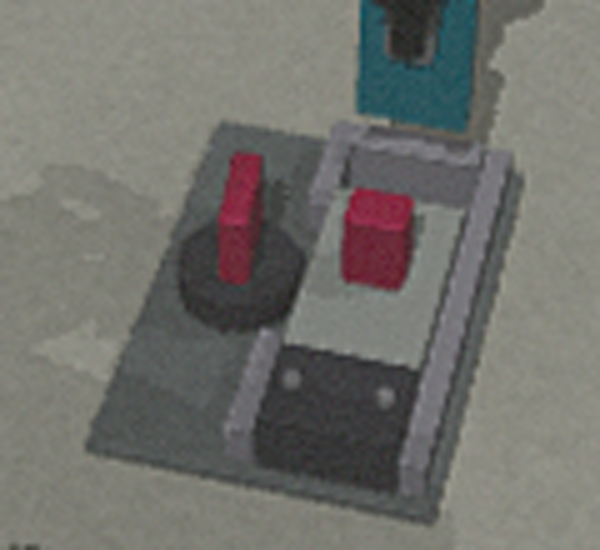

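The knob is turned, the block sits against the dark stop, and the spacer hangs over the 30 mm gap (y 22–52, centre 37). Lowering it now.

apply_moves([
  [0,0,15,0,0,0],
  [0,0,15,0,0,0],
  [0,0,15,0,0,0],
  [0,0,10,0,0,0],
  [0,0,0,0,0,0],
])

```text
time: 19.95
tool_pos: [533.1, 36.9, 61.9]
tcp_rot: [-180.0, 0.1, 4.2]
ft_force: [0.4, -0.2, -0.2]
finger_gap: 13.6
grip_force: 35.0
```

apply_moves([
  [0,0,3,0,0,0],
  [0,0,3,0,0,0],
  [0,0,3,0,0,0],
  [0,0,0,0,0,0],
  [0,0,0,0,0,0],
])

```text
time: 20.58
tool_pos: [534.2, 36.9, 54.4]
tcp_rot: [180.0, -0.0, 4.2]
ft_force: [0.3, -0.6, -0.6]
finger_gap: 13.7
grip_force: 35.0
```

apply_moves([
  [0,0,1.5,0,0,0],
  [0,0,1.5,0,0,0],
  [0,0,1,0,0,0],
  [0,0,0.5,0,0,0],
  [0,0,0,0,0,0],
])

```text
time: 21.2
tool_pos: [534.2, 36.8, 50.2]
tcp_rot: [180.0, -0.0, 4.2]
ft_force: [-2.0, 0.4, 4.7]
finger_gap: 13.8
grip_force: 35.7
```

apply_moves([
  [0,0,0,0,0,0],
  [0,0,0,0,0,0],
  [0,0,0,0,0,0],
  [0,0,-10,0,0,0],
  [0,0,-20,0,0,0],
], fingers=36)

```text
time: 21.82
tool_pos: [533.4, 36.9, 79.7]
tcp_rot: [-180.0, 0.1, 4.2]
ft_force: [-0.4, 0.2, -0.4]
finger_gap: 36.1
grip_force: 0.0
```

apply_moves([
  [0,0,-35,0,0,0],
  [0,0,-35,0,0,0],
  [0,0,0,0,0,-0.187],
  [0,0,0,0,0,-0.187],
  [0,0,0,0,0,-0.187],
])

```text
time: 22.45
tool_pos: [534.4, 36.9, 150.8]
tcp_rot: [180.0, -0.0, 36.7]
ft_force: [0.4, -0.4, 0.0]
finger_gap: 35.6
grip_force: 0.0
```

```bash
python3 - <<'E'
from h import *
np.set_printoptions(precision=1,suppress=True)
plan([529,102,140],94.2,6)
p,d=snap('side','side2.png')
im=cv2.imread('pics/side2.png')[180:290,220:340]; cv2.imwrite('pics/side2c.png',cv2.resize(im,None,fx=5,fy=5,interpolation=2))
E
```

```text
[5.8, -9.2, 1.8, 0.0, -0.0, -0.167] ,
[7.2, -8.2, 1.8, 0.0, -0.0, -0.167] ,
[8.5, -6.8, 1.8, 0.0, -0.0, -0.167] ,
[9.5, -5.3, 1.8, 0.0, -0.0, -0.167] ,
[10.3, -3.7, 1.8, 0.0, -0.0, -0.167] ,
[10.7, -1.9, 1.8, 0.0, -0.0, -0.167] ,
```

View pics/side2c.png

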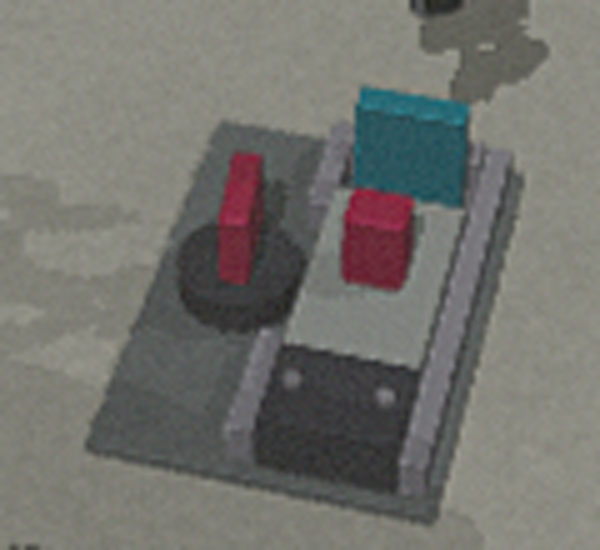

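The spacer stands upright in the gap, its top at crop px (360–470, 90–125). Back to the post.

apply_moves([
  [5.8,-9.2,0,0,0,-0.167],
  [7.2,-8.2,0,0,0,-0.167],
  [8.5,-6.8,0,0,0,-0.167],
  [9.5,-5.3,0,0,0,-0.167],
  [10.3,-3.7,0,0,0,-0.167],
], fingers=50)

```text
time: 23.12
tool_pos: [530.2, 91.6, 150.4]
tcp_rot: [180.0, -0.0, 84.3]
ft_force: [0.4, -0.6, -0.2]
finger_gap: 50.0
grip_force: 0.0
```

apply_moves([
  [10.7,-1.9,0,0,0,-0.167],
  [0,0,20,0,0,0],
  [0,0,20,0,0,0],
  [0,0,0,0,0,0],
  [0,0,0,0,0,0],
])

```text
time: 23.75
tool_pos: [529.8, 102.1, 110.9]
tcp_rot: [179.9, -0.0, 93.6]
ft_force: [0.7, 0.1, 0.3]
finger_gap: 50.3
grip_force: 0.0
```

```bash
python3 -c "
from h import *
print(sense()['tool_pos'],sense()['tcp_rot'])
plan([529,102,50],94.2,3)"
```

```text
[529.78119911 102.07586622 110.85967139] [ 1.79940778e+02 -3.40259724e-03  9.36472768e+01]
[-0.0, -0.3, 20.3, 0.0, -0.0, -0.003] ,
[-0.0, -0.3, 20.3, 0.0, -0.0, -0.003] ,
[-0.0, -0.3, 20.3, 0.0, -0.0, -0.003] ,
```

apply_moves([
  [0,-0.3,20,0,0,-0.003],
  [0,-0.3,20,0,0,-0.003],
  [0,-0.3,20.5,0,0,-0.003],
  [0,0,0,0,0,0],
  [0,0,0,0,0,0],
])

```text
time: 24.38
tool_pos: [529.4, 102.1, 50.9]
tcp_rot: [179.9, -0.0, 94.2]
ft_force: [-0.5, -1.0, 0.6]
finger_gap: 49.8
grip_force: 0.0
```

apply_moves([
  [0,0,0,0,0,0],
  [0,0,0,0,0,0],
  [0,0,0,0,0,0],
  [0,0,0,0,0,0],
  [0,0,0,0,0,0],
], fingers=10, grip_force=45)

```text
time: 25.0
tool_pos: [529.7, 102.1, 50.8]
tcp_rot: [179.8, -0.0, 94.2]
ft_force: [-0.4, 0.2, 7.1]
finger_gap: 27.6
grip_force: 45.9
```

apply_moves([
  [-2,0,0,0,0,0],
  [-2,0,0,0,0,0],
  [-2,0,0,0,0,0],
  [0,0,0,0,0,0],
  [0,0,0,0,0,0],
])

```text
time: 25.62
tool_pos: [530.1, 96.7, 50.8]
tcp_rot: [179.8, -0.1, 94.2]
ft_force: [-0.1, 3.3, 6.2]
finger_gap: 27.5
grip_force: 45.9
```

apply_moves([
  [-1.5,0,0,0,0,0],
  [-1.5,0,0,0,0,0],
  [-1.5,0,0,0,0,0],
  [-1.5,0,0,0,0,0],
  [-1,0,0,0,0,0],
])

```text
time: 26.25
tool_pos: [530.6, 90.0, 50.9]
tcp_rot: [179.8, -0.1, 94.2]
ft_force: [-0.9, 5.8, 6.7]
finger_gap: 27.6
grip_force: 45.9
```

apply_moves([
  [-1,0,0,0,0,0],
  [-1,0,0,0,0,0],
  [-0.5,0,0,0,0,0],
  [0,0,0,0,0,0],
  [0,0,0,0,0,0],
])

```text
time: 26.88
tool_pos: [530.8, 87.5, 50.9]
tcp_rot: [179.8, -0.1, 94.2]
ft_force: [0.4, 5.1, 6.2]
finger_gap: 27.2
grip_force: 45.9
```

apply_moves([
  [-0.7,0,0,0,0,0],
  [-0.7,0,0,0,0,0],
  [-0.6,0,0,0,0,0],
  [0,0,0,0,0,0],
  [0,0,0,0,0,0],
])

```text
time: 27.5
tool_pos: [530.8, 86.2, 50.9]
tcp_rot: [179.8, -0.1, 94.3]
ft_force: [-0.3, 7.9, 7.4]
finger_gap: 27.2
grip_force: 45.9
```

apply_moves([
  [-0.5,0,0,0,0,0],
  [-0.3,0,0,0,0,0],
  [0,0,0,0,0,0],
  [0,0,0,0,0,0],
  [0,0,0,0,0,0],
])

```text
time: 28.12
tool_pos: [530.8, 86.1, 50.9]
tcp_rot: [179.8, -0.2, 94.3]
ft_force: [-1.5, 10.6, 6.7]
finger_gap: 27.2
grip_force: 46.0
```

```bash
python3 - <<'E'
from h import *
p,d=snap('side','side3.png')
s=sense();print(s['ft_force'],s['tool_pos'],s['time'])
im=cv2.imread('pics/side3.png')[180:290,220:340]; cv2.imwrite('pics/side3c.png',cv2.resize(im,None,fx=5,fy=5,interpolation=2))
E
```

```text
[-0.01621654 11.80005342  7.3531479 ] [530.81524655  86.12670851  50.92591856] 28.175
```

View pics/side3c.png

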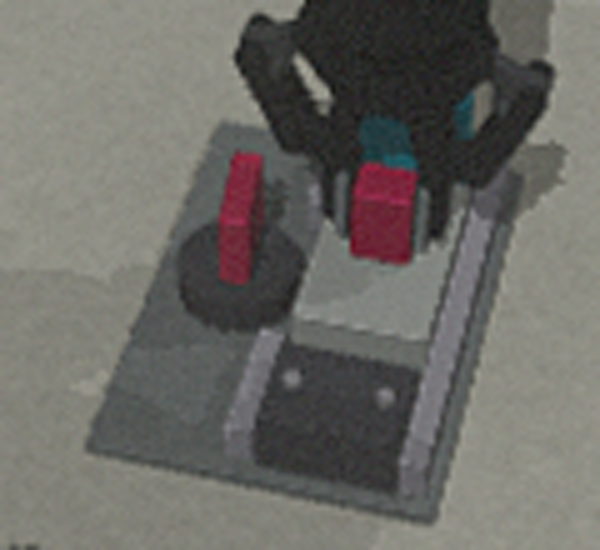

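The block has travelled 16.0 mm, which is exactly flush. It stays square, and there is a clear gap at the dark stop (crop y≈345). I add a slight margin, then hand in.

apply_moves([
  [-0.3,0,0,0,0,0],
  [0,0,0,0,0,0],
  [0,0,0,0,0,0],
  [0,0,0,0,0,0],
  [0,0,0,0,0,0],
])

```text
time: 28.8
tool_pos: [530.8, 86.1, 51.0]
tcp_rot: [179.8, -0.2, 94.3]
ft_force: [-1.7, 13.2, 7.4]
finger_gap: 27.1
grip_force: 46.1
```

```bash
python3 -c "
from h import *
print(sense()['ft_force']);print(job.hand_in())"
```

```text
[-1.66578816 13.18203757  7.37047088]
the job is handed in; nothing more can be done
None
```

I handed the job in at about 29 s with no verdict returned: knob turned to about 1.45 rad, spacer down in the thin-stop gap, and block pressed flush (16.0 mm travel) and held at about 13 N at the wrist, of which I estimate 8 N reaches the spacer.

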